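Pack the lunch container and clip its lid

ROBOT

A 7-joint arm with a two-finger parallel gripper is mounted at the origin on the work surface. World frame = base frame: x ahead of the robot, y to its left, z up, the work surface at z = 0. Lengths are in m, angles in rad, forces in N, time in s.
With the tool pointing down it reaches from about 0.425 to 0.875 m from the base axis. Payload 4.7 kg.
Tool frame: the origin (TCP) lies between the finger pads; the fingertips stand 19 mm ahead of it and the grasp point (between the pads) is the TCP (ctrl.tip_extent is the distance from the TCP to the fingertips, in m); z points along the fingers, y is the line along which they close (so a half turn about z gives the same grasp; the last joint's range is limited). The gripper opens to 87 mm and grips with 3 to 60 N. Pads are 19 mm wide; open, the fingers measure 117 mm over their backs; the gripper's body (75 mm by 190 mm) begins 51 mm behind the grasp point.
Start: joints at [-1.318, 0.321, -0.07, 1.45, 0.023, 1.371, -0.057], TCP at [0.154, 0.632, 0.242] pointing down, gripper open.
Joint ranges: [-2.86, 2.86], [-0.3, 2.09], [-1.38, 1.24], [0.06, 2.45], [-1.56, 4.7], [0.09, 2.05], [-2.69, 2.69]. Speed limits (rad/s): [2.57, 2.57, 3.14, 3.14, 3.14, 3.14, 3.14].

INTERFACE

Orientations are given as a rotation vector (axis times angle).
In Python, from bench import ctrl gives the robot as it stands.
- The arm moves only by the shell command python3 -m crank 'ROWS' [OPENING] [FORCE]. ROWS is JSON, a list of rows, each an object of numbers: "tx", "ty", "tz": the shift along the tool's x, y, z in mm; "turn": the turn about the tool's z in units of 5 degrees (1.0 is 5 degrees). In form: [{"tx": .., "ty": .., "tz": .., "turn": ..}, ...]. A call has 1 to 5 rows; each row is the pose to reach, as a shift and turn from the pose commanded when the call began, along the tool's axes at that moment; what a row does not reach only later rows make up. A row lasts 1/8 s, in which the tool goes at most 62.5 mm and 10.7 degrees, less where a joint would pass 70% of its speed; a pose out of reach is approached as far as the arm can. A call with a gripper value outside its range is refused whole. OPENING is the finger opening in mm, from 0 to 87, set as the call begins (- or left out, the last holds). The fingers move at their own pace and stop on an object; FORCE is the grip in N (left out, the last holds). Time passes only in rows, so rows that repeat a pose let the fingers close. It gives the time, the measured TCP pose, the force, the opening and the grip force at its end, in the units of the state.
- ctrl.get_state(): the state, without advancing time (a new reading comes with each control period).
- ctrl.get_image(name): name is "scene" or "top" or "wrist"; returns (picture, depth): 384x512x3 uint8, red, green, blue; 384x512 float32, m along the optical axis (not along the pixel's ray), 0 where there is no reading.
- ctrl.camera_model(name): a dict with "intrinsics" (3x3 intrinsics, pixels), "origin" and "orientation" of the camera in the world. Camera axes: x right, y down, z forward; pixel columns grow to the right and rows downward; lengths in m; the calibration is good to about 2 mm. A picture is of the moment at which its call begins: read the wrist's pose just before it. camera_model takes no time and is no camera call; for the wrist camera it gives the pose at the moment of the call.
- ctrl.close_job(): hands the job in; it is judged then, once.
Trained networks look in the newest picture that a camera, given by its name, has taken for a name from the list of things; names that differ only in an ending like _2 or _b are one class to them, and where a whole thing is asked for, a point or a joint stands for the part that bears it (a point fixed in the world has none). Each returns a list of dicts, best first, with "confidence" (0 to 1); they miss things now and then, are a little off and sometimes report something else, mostly with a low value. They report only what shows in the picture. A call takes as long as a camera call.
- ctrl.recognise(camera, query): "xyz" ([x, y, z] in m, in world coordinates, good to about 4 mm: the middle of the surface that is visible of it).
- ctrl.mark_of(camera, query): "xyz" ([x, y, z] in m, in world coordinates, good to about 4 mm: a listed point, or the origin of a listed thing).
The state is a dict: "time": time; "joint_positions": joint angles; "qd": joint speeds; "joint_torque": joint torques, N m; "position": TCP position; "tool_rot": TCP orientation; "ft_force": force on the tool from outside, world axes, zero at the start; "torque": the same for the moment, N m; "grip_width": opening from 0.0 (shut) to 1.0 (fully open); "grip_force": force on a finger pad.
Only numpy, scipy, OpenCV 4.12 (cv2) and the standard library are available. Lean on these libraries where they do the work, as an engineer would, in place of code of your own. Each camera call takes 0.05 s, during which the arm holds its last target. There are 200 camera calls.

TASK

Pack the grey lunch container: first push its orange-gripped divider fully to its end stop, so that the left compartment is at its largest, then put every snack that is out on the left of the counter (oat-biscuit cartons, wooden fork, lidded baby-blue cup, whichever are there) inside that larger compartment. Swing the lid shut, and then move the two yellow sprung clips from the red caddy onto the container, one well down over the middle of each pair of lugs, upright, so that each clip bites the container's lug and the lid's lug together. Do not drop a clip, and leave the bottle, saucer, mug, jar, spoon and bowl where they are.

Things in the scene. Friction and masses are not known exactly. Their poses are not given: they have to be found in the camera images.
- container: grey open lunch container, fixed, lengths in mm here and below: 140 (its x) x 270 (its y) x 66 high, walls and floor 4; origin at the centre of its underside, -x long side towards the robot, +y left. Lid hinged on the far side (x 70, z 69). Two lugs rise from the near wall at y +85 and -85: plates 40 wide, 4 thick (x -70 to -66), tops at z 112.
- lugs_left (a point): middle of the left pair of lugs, fixed to the container at its x -66, y +85, z 94.5: on the plane between the container's lug and the shut lid's lug (which then stands right behind it, x -66 to -62), 17.5 below their tops. A pair is 8 thick and rises 40 above the shut lid.
- lugs_right (a point): the same point of the right pair of lugs (x -66, y -85, z 94.5).
- lid (a joint): angle of the light grey lid: 0 shut, 1.72 leaning back on its stop (start). Hinge along the container's y. Plate 136 deep, 270 wide, 6 thick, 120 g; two lugs 40 wide, 40 high on its free edge at y +85 and -85 stick out to the far side (+x) while it is open. Damped: pushed from behind well past upright, it falls shut by itself in about 2 s.
- lid_edge (a point): middle of the lid's free edge (in its thickness): about 140 above the hinge when open, above the near wall when shut.
- size_slide (a joint): position of the sliding divider in m: 0 = farthest left (divider centred at container y = +30), grows as it slides to the right (container -y), end stop at 0.122 (centred at y = -92). Starts at 0 to 0.03; friction about 2 N; stays where it is left.
- slide_grip (a point): top centre of the divider's orange grip, 44 (container x) x 14 (container y), from 36 to 60 above the container's underside. The white divider below it is 10 thick, spans the container's whole depth in x and is 47 high.
- caddy: red cutlery caddy, fixed, 220 (its x) x 100 (its y) x 80 high; origin at the centre of its underside. An upright carrying panel 7.6 thick runs along its x at y = 0, top at z 130; cutlery stands up to z 112 beside it. The clips are parked on the panel, pivots resting on it 4.5 above its top, their x along the caddy's y.
- clip1: yellow sprung clip (big clothes-peg), 65 g, parked jaws down, levers up. Origin on its steel pivot, z up along the clip, opens along its x, all faces 26 wide in y. Jaws: 5 thick plates 6 to 40 below the pivot, inner faces 8 apart when parked. Levers: plates 4 to 46 above the pivot, leaning out 0.22 rad each, outer faces about 43 apart at 28 above the pivot, 49 at the top.
- clip2: second clip, just like clip1. Use: squeezing the levers from outside along x (about 13 N a finger at 28 above the pivot) opens the jaws; at the stop the levers are upright and parallel, 30 apart outside, jaw tips about 25 apart; 45 N holds it firmly so. Let go, a spring shuts the jaws with about 7 N. A clip dropped on the counter is lost.
- clip1_mouth (a point): point midway between clip1's jaws, 22 below its pivot. It belongs on the middle of a pair of lugs (the pivot then rests on the lugs, its centre 4.5 above their tops; released a few mm higher, the clip grips and may settle down).
- clip2_mouth (a point): the same point of clip2.
- clip1_jaw (a joint): opening angle of clip1: 0 when its jaw faces are parallel and 8 apart (biting a pair of lugs), 0.44 fully squeezed open, -0.12 shut on nothing; about -0.1 would mean that only one 4 thick lug is bitten.
- clip2_jaw (a joint): the same for clip2.
- bar_a: carton of oat biscuits, a plain box 100 long (its x) x 30 wide (its y) x 26 high, about 60 g, orange with a pale band; origin at the centre of its underside. To be packed if present (None from the start if absent).
- bar_b: carton of oat biscuits, a plain box 100 long (its x) x 30 wide (its y) x 26 high, about 60 g, green with a pale band; origin at the centre of its underside. To be packed if present (None from the start if absent).
- fork: flat wooden fork, 120 long along its x (handle to -x, tines to +x), 8 thick, handle 16 wide, head 26 wide; 30 g; origin at the middle of its length, on its underside. To be packed if present (None from the start if absent).
- snack_cup: baby-blue silicone snack cup with a darker blue lid, upright, 54 across the lid (52 below), 46 high, about 80 g; origin at the centre of its underside. To be packed if present (None from the start if absent).
- bottle: bystander: green glass bottle with stainless cap, 64 across, 190 high; origin under its centre. Leave alone.
- saucer: bystander: white saucer, 140 across, 18 high; origin under its centre. Leave alone.
- mug: bystander: blue ceramic mug, 80 across, 90 high; origin under its centre. Leave alone.
- jar: bystander: amber jar, 72 across, 70 high; origin under its centre. Leave alone.
- spoon: bystander: wooden spoon 190 long, lying near the robot. Leave alone.
- bowl: bystander: white bowl, 100 across, 40 high; origin under its centre. Leave alone.

How it is judged:
By the outcome, as a careful person would: the job done as asked, in the order asked, and still so for the second after the job is handed in, with the robot touching nothing.
Of bar_a, bar_b, fork, snack_cup only 3 to 4 are there at a start; the rules pass over those that are not, and their reading is None.
At some moment in a run one of bar_a, bar_b, fork, snack_cup may be knocked a few centimetres aside while the robot is not near it.
It also fails if it takes over 192 s, if anything falls off the work surface, if the arm or the gripper's body presses on something with over 40 N, if the wrist force passes 120 N, or if a joint passes its speed limit or range.

## Working session

There is one attempt and no reset: what is moved stays moved. The work goes in short steps, Python scripts to look and compute and a shell command to move; the robot and the scene stay as the last step left them, time stands still between calls to the robot, and variables do not carry over. Pictures are saved under pics/ and viewed, at most 14 in all, crops included, and the job is handed in when it is done.

```bash
ls; mkdir -p pics; cat > h.py <<'E'
import numpy as np, cv2
from bench import ctrl
from scipy.spatial.transform import Rotation as R
def snap(n,f):
    p,d=ctrl.get_image(n); cv2.imwrite('pics/'+f,p[:,:,::-1]); return p,d
def cloud(n,d):
    m=ctrl.camera_model(n);K=np.array(m['intrinsics']);o=np.array(m['origin']);Q=np.array(m['orientation'])
    Q=Q if Q.shape==(3,3) else R.from_rotvec(Q).as_matrix()
    v,u=np.mgrid[:d.shape[0],:d.shape[1]]
    P=np.stack([(u-K[0,2])/K[0,0]*d,(v-K[1,2])/K[1,1]*d,d],-1)
    return P@Q.T+o
def st():
    s=ctrl.get_state();print('t',round(s['time'],2),'p',np.round(s['position'],4),'rv',np.round(s['tool_rot'],3),'F',np.round(s['ft_force'],1),'w',round(s['grip_width']*87,1),'gf',round(s['grip_force'],1))
    return s
def go(target,yaw=None):
    "print tx,ty,tz (mm), turn (units) to get TCP to world target; yaw= world angle of tool y axis (mod pi)"
    s=ctrl.get_state();M=R.from_rotvec(s['tool_rot']).as_matrix()
    d=M.T@(np.array(target)-s['position'])*1000
    t=0
    if yaw is not None:
        yl=M.T@np.array([np.cos(yaw),np.sin(yaw),0]);a=np.arctan2(-yl[0],yl[1]);t=(a+np.pi/2)%np.pi-np.pi/2
    print('tx %.1f ty %.1f tz %.1f turn %.2f'%(*d,np.degrees(t)/5), 'q7 %.2f'%s['joint_positions'][6])
E
python3 - <<'E'
from h import *
s=st();print(R.from_rotvec(s['tool_rot']).as_matrix().round(3))
snap('top','top1.png');
for n in ['container','lugs_left','lugs_right','lid_edge','slide_grip','caddy','clip1','clip2','clip1_mouth','bar_a','bar_b','fork','snack_cup','bottle','saucer','mug','jar','spoon','bowl']:
    r=ctrl.mark_of('top',n); print(n,[(np.round(k['xyz'],3).tolist(),round(k['confidence'],2)) for k in r[:3]])
snap('scene','scene1.png')
for c in ['top','scene']:
    m=ctrl.camera_model(c);print(c,m)
print(st()['time'])
E
```

```text
pics
t 0.0 p [0.1537 0.631  0.2405] rv [-3.740e-01 -3.119e+00  3.000e-03] F [-1.   0.5 -0.2] w 86.4 gf 0.0
[[-0.972  0.237 -0.   ]
 [ 0.237  0.972 -0.002]
 [-0.    -0.002 -1.   ]]
container [([0.574, -0.009, -0.0], 0.6), ([0.717, 0.296, 0.004], 0.39)]
lugs_left [([0.518, 0.088, 0.094], 0.89)]
lugs_right [([0.495, -0.08, 0.095], 0.94), ([0.781, -0.043, -0.0], 0.32)]
lid_edge [([0.659, -0.022, 0.205], 0.8)]
slide_grip [([0.582, 0.017, 0.063], 0.43)]
caddy [([0.514, -0.28, -0.0], 0.7), ([0.568, 0.245, -0.0], 0.6)]
clip1 [([0.514, -0.284, 0.0], 0.56), ([0.446, -0.277, 0.13], 0.46), ([0.577, -0.289, 0.135], 0.45)]
clip2 [([0.514, -0.284, 0.0], 0.56), ([0.446, -0.277, 0.13], 0.46), ([0.577, -0.289, 0.135], 0.45)]
clip1_mouth [([0.44, -0.278, 0.112], 0.49)]
bar_a [([0.458, 0.362, 0.0], 0.78)]
bar_b [([0.458, 0.362, 0.0], 0.78)]
fork [([0.574, 0.243, 0.001], 0.78), ([0.57, -0.01, -0.0], 0.69)]
snack_cup [([0.468, 0.242, 0.002], 0.57)]
bottle [([0.78, 0.146, -0.001], 0.83), ([0.462, 0.362, -0.0], 0.68), ([0.469, 0.241, -0.002], 0.22)]
saucer [([0.78, -0.042, -0.002], 0.64)]
mug [([0.746, -0.249, -0.001], 0.86)]
jar [([0.719, 0.297, 0.002], 0.66)]
spoon [([0.371, 0.1, 0.002], 0.75)]
bowl [([0.381, -0.117, 0.001], 0.58)]
top {'intrinsics': array([[448.49389398,   0.        , 261.33305643],
       [  0.        , 448.49389398, 192.37311994],
       [  0.        ,   0.        ,   1.        ]]), 'origin': array([0.42054038, 0.00426786, 1.46142568]), 'orientation': array([-2.16238968,  2.17269245, -0.12617793])}
scene {'intrinsics': array([[429.1988014 ,   0.        , 252.60170635],
       [  0.        , 429.1988014 , 190.63329873],
       [  0.        ,   0.        ,   1.        ]]), 'origin': array([ 0.99627312, -0.36470355,  0.90444166]), 'orientation': array([-2.33404925, -1.04508883,  0.32760238])}
t 1.05 p [0.1538 0.6316 0.2416] rv [0.374 3.119 0.   ] F [ 0.4 -0.9  0.7] w 86.9 gf 0.0
1.05
```

View pics/top1.png

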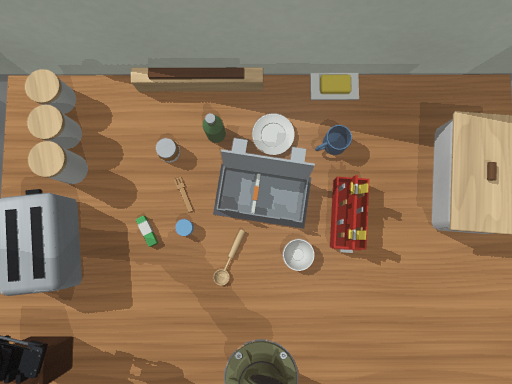

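View pics/scene1.png

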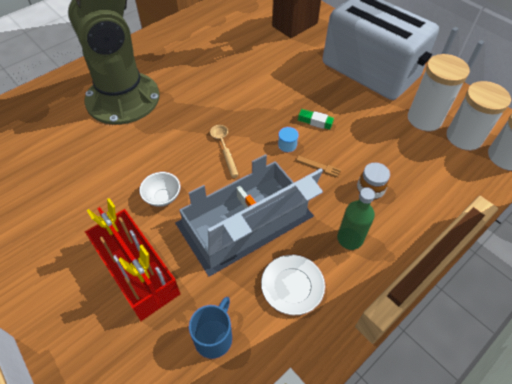

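Three snacks are present: green bar_b (146,231), cup (184,228) and fork (184,195). The divider grip is at (255,193) and the clips are at (358,187) and (357,235). I'll compute the move to a viewpoint over the container and counter.

```bash
python3 - <<'E'
from h import *
go([0.50,0.0,0.36],1.435)
E
```

```text
tx -485.8 ty -531.7 tz -118.4 turn -1.18 q7 -0.06
```

```bash
for i in 1; do
python3 -m crank '[{"tx":-40,"ty":-44,"tz":-10},{"tx":-80,"ty":-88,"tz":-20},{"tx":-120,"ty":-132,"tz":-30},{"tx":-160,"ty":-176,"tz":-40},{"tx":-200,"ty":-220,"tz":-50}]' 87 10
python3 -m crank '[{"tx":-40,"ty":-44,"tz":-10},{"tx":-80,"ty":-88,"tz":-20},{"tx":-120,"ty":-132,"tz":-30},{"tx":-160,"ty":-176,"tz":-40},{"tx":-200,"ty":-220,"tz":-50}]'
python3 -m crank '[{"tx":-40,"ty":-44,"tz":-10},{"tx":-86,"ty":-92,"tz":-18,"turn":-1.2},{"tx":-86,"ty":-92,"tz":-18,"turn":-1.2},{"tx":-86,"ty":-92,"tz":-18,"turn":-1.2}]'
done
cat >> h.py <<'E'
def look(f,names,cam='wrist'):
    p,d=snap(cam,f)
    for n in names:
        r=ctrl.mark_of(cam,n); print(n,[(np.round(k['xyz'],4).tolist(),round(k['confidence'],2)) for k in r[:3]])
    return p,d
E
python3 - <<'E'
from h import *
st(); p,d=look('w1.png',['container','lugs_left','lugs_right','lid_edge','slide_grip'])
np.save('w1.npy',cloud('wrist',d))
E
```

```text
t 1.05 p [0.1538 0.6316 0.2416] rv [0.374 3.119 0.   ] F [ 0.4 -0.9  0.7] w 86.9 gf 0.0
container []
lugs_left []
lugs_right []
lid_edge []
slide_grip []$[0]: bad value
$[0]: bad value
$[0]: bad value
```

View pics/w1.png

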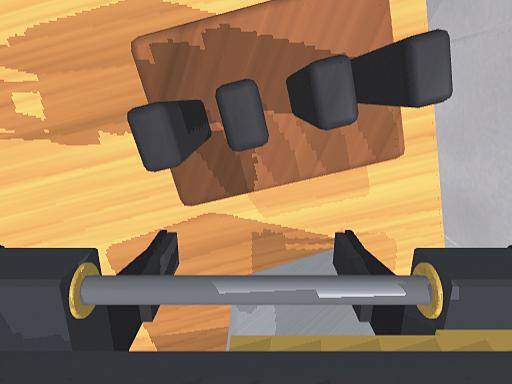

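The rows need all four keys, so the arm has not moved. The picture shows only a knife block.

```bash

python3 -m crank '[{"tx":-40,"ty":-44,"tz":-10,"turn":0},{"tx":-80,"ty":-88,"tz":-20,"turn":0},{"tx":-120,"ty":-132,"tz":-30,"turn":0},{"tx":-160,"ty":-176,"tz":-40,"turn":0},{"tx":-200,"ty":-220,"tz":-50,"turn":0}]' 87 10 &&
python3 -m crank '[{"tx":-40,"ty":-44,"tz":-10,"turn":0},{"tx":-80,"ty":-88,"tz":-20,"turn":0},{"tx":-120,"ty":-132,"tz":-30,"turn":0},{"tx":-160,"ty":-176,"tz":-40,"turn":0},{"tx":-200,"ty":-220,"tz":-50,"turn":0}]' &&
python3 -m crank '[{"tx":-40,"ty":-44,"tz":-10,"turn":0},{"tx":-86,"ty":-92,"tz":-18,"turn":-1.2},{"tx":-86,"ty":-92,"tz":-18,"turn":-1.2},{"tx":-86,"ty":-92,"tz":-18,"turn":-1.2}]' && python3 - <<'E'
from h import *
st(); p,d=look('w1.png',['container','lugs_left','lugs_right','lid_edge','slide_grip'])
np.save('w1.npy',cloud('wrist',d))
E
```

```text
time: 1.98
position: [0.2969, 0.3687, 0.2922]
tool_rot: [0.374, 3.119, 0.002]
ft_force: [1.5, 0.5, -0.3]
grip_width: 1.001
grip_force: 0.0
time: 2.6
position: [0.439, 0.1075, 0.3423]
tool_rot: [0.374, 3.118, 0.002]
ft_force: [1.7, -0.2, -0.0]
grip_width: 1.002
grip_force: 0.0
time: 3.1
position: [0.5, -0.0, 0.3595]
tool_rot: [-0.212, -3.134, -0.001]
ft_force: [0.5, 0.5, 0.7]
grip_width: 1.003
grip_force: 0.0
t 3.1 p [ 0.5    -0.      0.3595] rv [-2.120e-01 -3.134e+00 -1.000e-03] F [0.5 0.5 0.7] w 87.2 gf 0.0
container [([0.5701, -0.0068, 0.0001], 0.97)]
lugs_left [([0.5208, 0.0903, 0.0935], 0.92)]
lugs_right [([0.4909, -0.079, 0.0944], 0.67), ([0.3835, -0.1208, -0.0002], 0.38)]
lid_edge [([0.6641, -0.019, 0.206], 0.66)]
slide_grip []
```

View pics/w1.png

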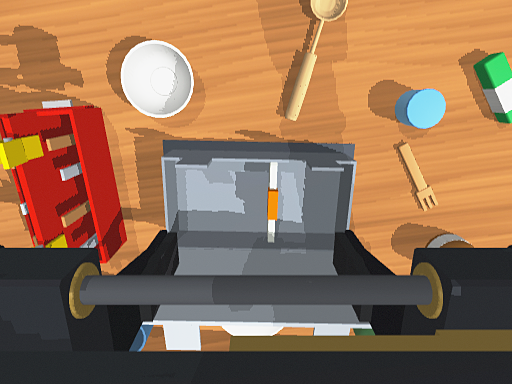

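The image shows the container, with the orange grip at (272,204) and near lugs at (187,160) and (332,162). It also has the cup (420,107), fork (417,175) and bar (495,85). I'll fit these from the depth cloud.

```bash
python3 - <<'E'
from h import *
P=np.load('w1.npy');p=cv2.imread('pics/w1.png');hsv=cv2.cvtColor(p,cv2.COLOR_BGR2HSV)
v,u=np.mgrid[:384,:512]
o=(abs(hsv[...,0].astype(int)-12)<8)&(hsv[...,1]>180)&(u>255)&(u<285)&(v>185)&(v<225)
q=P[o];print('grip',len(q),np.median(q,0),q.min(0),q.max(0))
# lug tops
reg=(v<232)&(u>150)&(u<365)&(v>135)
for a,b in [(150,250),(270,365)]:
    m=reg&(u>a)&(u<b)&(P[...,2]>0.100)&(P[...,2]<0.118);q=P[m];print('lug',len(q),q.mean(0) if len(q) else'',q.max(0) if len(q) else '')
m=reg&(P[...,2]>0.060)&(P[...,2]<0.070);q=P[m]
r=cv2.minAreaRect((q[:,:2]*1000).astype(np.float32));print('rim',len(q),r,np.median(q[:,2]))
q2=P[reg&(P[...,2]>0.058)&(P[...,2]<0.118)]
print(cv2.minAreaRect((q2[:,:2]*1000).astype(np.float32)))
# near wall top line
qn=q[q[:,0]<0.53];print(len(qn),np.polyfit(qn[:,1],qn[:,0],1))
E
```

```text
grip 289 [0.57229061 0.0160491  0.05931829] [0.41985822 0.00627031 0.03622516] [0.59731195 0.02559546 0.50195401]
lug 163 [ 0.49202115 -0.07860577  0.1089633 ] [ 0.49743056 -0.05921069  0.11322593]
lug 167 [0.51798886 0.08852304 0.10906375] [0.52386049 0.10868059 0.11342   ]
rim 1169 ((557.6573486328125, -3.056182861328125), (270.61358642578125, 110.604736328125), 81.35603332519531) 0.0650194718026626
((558.8936767578125, -3.244140625), (270.61358642578125, 113.10581970214844), 81.35603332519531)
697 [0.0917331  0.50726192]
```

```bash
cat >> h.py <<'E'
C=np.array([0.5715,-0.005]);yc=-0.152
ex=np.array([np.cos(yc),np.sin(yc)]);ey=np.array([-ex[1],ex[0]])
def loc(x,y,z): return [*(C+x*ex+y*ey),z]
def tol(w): d=np.array(w[:2])-C; return np.round([d@ex,d@ey],4)
E
python3 - <<'E'
from h import *
go(loc(0.001,0.021,0.055),np.pi/2+yc)
E
```

```text
tx -73.3 ty 24.5 tz 304.5 turn 0.23 q7 1.35
```

```bash

python3 -m crank '[{"tx":-37,"ty":12,"tz":40,"turn":0.2},{"tx":-73,"ty":24.5,"tz":80,"turn":0.2},{"tx":-73,"ty":24.5,"tz":140,"turn":0.2},{"tx":-73,"ty":24.5,"tz":200,"turn":0.2},{"tx":-73,"ty":24.5,"tz":240,"turn":0.2}]' 50 10 >/dev/null
python3 - <<'E'
from h import *
st();go(loc(0.001,0.021,0.055),np.pi/2+yc)
E
python3 -m crank '[{"tx":0,"ty":0,"tz":40,"turn":0},{"tx":0,"ty":0,"tz":64,"turn":0},{"tx":0,"ty":0,"tz":64,"turn":0}]'
python3 -m crank '[{"tx":0,"ty":0,"tz":0,"turn":0},{"tx":0,"ty":0,"tz":0,"turn":0},{"tx":0,"ty":0,"tz":0,"turn":0},{"tx":0,"ty":0,"tz":0,"turn":0}]' 0 15
```

```text
t 4.03 p [0.5742 0.0151 0.1164] rv [-2.360e-01 -3.129e+00  1.000e-03] F [ 0.7  0.  -0.1] w 51.6 gf 0.0
tx -1.6 ty 0.8 tz 61.4 turn 0.02 q7 1.52
time: 4.4
position: [0.5739, 0.0149, 0.0536]
tool_rot: [-0.236, -3.128, 0.002]
ft_force: [0.0, -0.7, 0.7]
grip_width: 0.577
grip_force: 0.0
time: 4.9
position: [0.5761, 0.0144, 0.0561]
tool_rot: [0.238, 3.132, 0.001]
ft_force: [0.8, 0.4, 0.7]
grip_width: 0.204
grip_force: 0.0
```

```bash

python3 -m crank '[{"tx":0,"ty":0,"tz":0,"turn":0},{"tx":0,"ty":0,"tz":0,"turn":0},{"tx":0,"ty":-20,"tz":0,"turn":0},{"tx":0,"ty":-40,"tz":0,"turn":0},{"tx":0,"ty":-60,"tz":0,"turn":0}]'
python3 -m crank '[{"tx":0,"ty":-20,"tz":0,"turn":0},{"tx":0,"ty":-40,"tz":0,"turn":0},{"tx":0,"ty":-51,"tz":0,"turn":0},{"tx":0,"ty":-54,"tz":0,"turn":0},{"tx":0,"ty":-54,"tz":0,"turn":0}]'
python3 - <<'E'
from h import *
s=st();print(tol(s['position']))
E
```

```text
time: 5.52
position: [0.5664, -0.0466, 0.0559]
tool_rot: [0.239, 3.132, 0.001]
ft_force: [-1.1, 3.6, 5.5]
grip_width: 0.158
grip_force: 15.0
time: 6.15
position: [0.5583, -0.0979, 0.0559]
tool_rot: [-0.239, -3.132, -0.004]
ft_force: [-1.0, 6.3, 7.2]
grip_width: 0.159
grip_force: 15.0
t 6.15 p [ 0.5583 -0.0979  0.0559] rv [-0.239 -3.132 -0.004] F [-1.   6.3  7.2] w 13.8 gf 15.0
[ 0.0011 -0.0938]
```

```bash

python3 -m crank '[{"tx":0,"ty":-3,"tz":0,"turn":0},{"tx":0,"ty":-6,"tz":0,"turn":0},{"tx":0,"ty":-6,"tz":0,"turn":0}]'
python3 -m crank '[{"tx":0,"ty":6,"tz":0,"turn":0},{"tx":0,"ty":6,"tz":0,"turn":0},{"tx":0,"ty":6,"tz":0,"turn":0}]' 45
python3 -m crank '[{"tx":0,"ty":0,"tz":-60,"turn":0},{"tx":0,"ty":10,"tz":-120,"turn":0},{"tx":0,"ty":60,"tz":-170,"turn":0},{"tx":0,"ty":120,"tz":-200,"turn":0},{"tx":0,"ty":180,"tz":-230,"turn":0}]' 87
python3 - <<'E'
from h import *
go([0.43,0.28,0.34])
E
```

```text
time: 6.52
position: [0.5583, -0.0982, 0.0559]
tool_rot: [-0.233, -3.132, -0.015]
ft_force: [-1.8, 14.1, 7.9]
grip_width: 0.161
grip_force: 15.0
time: 6.9
position: [0.558, -0.1002, 0.0552]
tool_rot: [-0.24, -3.132, 0.002]
ft_force: [0.4, -0.2, -0.6]
grip_width: 0.42
grip_force: 0.0
time: 7.52
position: [0.5838, 0.0645, 0.2793]
tool_rot: [0.242, 3.131, 0.0]
ft_force: [1.3, -0.2, -0.2]
grip_width: 0.966
grip_force: 0.0
tx 184.9 ty 189.4 tz -60.9 turn 0.00 q7 1.36
```

At the end stop (force rose, position held). On to a view over the snacks.

```bash

python3 -m crank '[{"tx":37,"ty":38,"tz":-12,"turn":0},{"tx":74,"ty":76,"tz":-24,"turn":0},{"tx":111,"ty":114,"tz":-36,"turn":0},{"tx":148,"ty":152,"tz":-48,"turn":0},{"tx":185,"ty":189,"tz":-61,"turn":0}]' >/dev/null
python3 -m crank '[{"tx":0,"ty":0,"tz":0,"turn":0}]' >/dev/null
python3 - <<'E'
from h import *
st(); p,d=look('w2.png',['bar_b','fork','snack_cup','slide_grip','bar_a'])
P=cloud('wrist',d);np.save('w2.npy',P)
hsv=cv2.cvtColor(cv2.cvtColor(p,cv2.COLOR_RGB2BGR),cv2.COLOR_BGR2HSV)
E
```

```text
t 8.28 p [0.4269 0.283  0.3394] rv [2.260e-01 3.133e+00 3.000e-03] F [-0.2 -0.4 -0.1] w 87.3 gf 0.0
bar_b [([0.4581, 0.3659, 0.0026], 0.78)]
fork [([0.5762, 0.2537, 0.0003], 0.96)]
snack_cup [([0.4649, 0.2395, 0.0035], 0.95), ([0.4607, 0.3651, -0.002], 0.68), ([0.7197, 0.2993, -0.0015], 0.6)]
slide_grip []
bar_a [([0.4581, 0.3659, 0.0026], 0.78)]
```

View pics/w2.png

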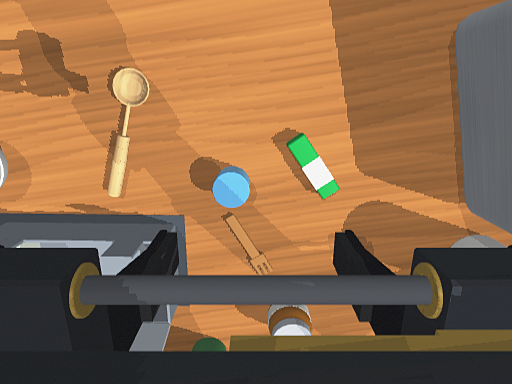

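Bar at (313,166), cup at (231,188) and fork at (247,243), all clear of each other. Next, their poses from depth.

```bash
python3 - <<'E'
from h import *
P=np.load('w2.npy')
v,u=np.mgrid[:384,:512]
def rect(n,a,b,c,e,z0,z1):
    q=P[(u>a)&(u<b)&(v>c)&(v<e)&(P[...,2]>z0)&(P[...,2]<z1)]
    (x,y),(w,h),t=cv2.minAreaRect((q[:,:2]*1000).astype(np.float32))
    if w<h: t+=90;w,h=h,w
    print(n,len(q),'c',round(x,1),round(y,1),'size',round(w,1),round(h,1),'long axis deg',round(t,1),'z',np.percentile(q[:,2],[5,50,95]).round(4)); return t
tb=rect('bar',275,350,125,210,0.018,0.05)
rect('cup',205,255,160,212,0.038,0.06)
tf=rect('fork',215,280,208,276,0.004,0.014)
q=P[(u>40)&(u<330)&(v>90)&(v<240)];print('table',np.percentile(q[:,2],[25,50]))
go([0.4607,0.365,0.02],np.radians(tb+90))
E
```

```text
bar 1385 c 463.0 358.2 size 100.0 30.1 long axis deg 25.9 z [0.0227 0.0244 0.0259]
cup 1067 c 471.6 235.2 size 52.6 51.8 long axis deg 80.7 z [0.0431 0.0445 0.0459]
fork 693 c 580.8 240.7 size 119.3 25.2 long axis deg 23.9 z [0.0046 0.0062 0.0078]
table [-0.00174296 -0.0010372 ]
tx -16.8 ty 91.3 tz 318.5 turn -6.95 q7 0.79
```

```bash
sed -i 's/^def snap.*/def snap(n,f):\n    global CM; CM=ctrl.camera_model(n)/; s/    m=ctrl.camera_model(n);K/    m=CM;K/' h.py; python3 - <<'E'
from h import *
st();p,d=snap('wrist','w3.png');P=cloud('wrist',d);st()
v,u=np.mgrid[:384,:512]
def rect(n,a,b,c,e,z0,z1):
    q=P[(u>a)&(u<b)&(v>c)&(v<e)&(P[...,2]>z0)&(P[...,2]<z1)]
    (x,y),(w,h),t=cv2.minAreaRect((q[:,:2]*1000).astype(np.float32))
    if w<h: t+=90;w,h=h,w
    print(n,len(q),'c',round(x,1),round(y,1),'size',round(w,1),round(h,1),'long axis deg',round(t,1),'z',np.percentile(q[:,2],[5,50,95]).round(4)); return t
tb=rect('bar',275,350,125,210,0.018,0.05)
rect('cup',205,255,160,212,0.038,0.06)
tf=rect('fork',215,280,208,276,0.004,0.014)
for n in ['bar_b','fork','snack_cup']: print(n,[np.round(k['xyz'],4) for k in ctrl.mark_of('wrist',n)[:1]])
E
```

```text
t 8.57 p [0.4301 0.2776 0.3385] rv [-2.430e-01 -3.132e+00  1.000e-03] F [ 0.2 -0.3 -0.2] w 87.0 gf 0.0
t 8.62 p [0.4299 0.2778 0.3386] rv [-2.420e-01 -3.132e+00  1.000e-03] F [0.5 0.2 0.4] w 86.9 gf 0.0
bar 1411 c 459.1 364.5 size 99.9 30.3 long axis deg 26.7 z [0.0237 0.0254 0.0269]
cup 1081 c 469.2 241.7 size 52.9 52.6 long axis deg 102.1 z [0.0438 0.0453 0.0467]
fork 725 c 577.5 249.6 size 119.7 26.0 long axis deg 22.7 z [0.0052 0.0071 0.0087]
bar_b [array([0.4614, 0.3628, 0.0005])]
fork [array([0.5765, 0.2516, 0.0036])]
snack_cup [array([0.4647, 0.2389, 0.0035])]
```

```bash
python3 - <<'E'
from h import *
go([0.577,0.2495,0.021],np.radians(112.7))
E
```

```text
tx -150.2 ty -6.2 tz 317.7 turn -6.29 q7 0.79
```

```bash

python3 -m crank '[{"tx":-38,"ty":-2,"tz":40,"turn":-2},{"tx":-75,"ty":-3,"tz":80,"turn":-4},{"tx":-112,"ty":-5,"tz":130,"turn":-6},{"tx":-150,"ty":-6,"tz":180,"turn":-6.3},{"tx":-150,"ty":-6,"tz":240,"turn":-6.3}]' 45 10 >/dev/null
python3 -m crank '[{"tx":0,"ty":0,"tz":0,"turn":0},{"tx":0,"ty":0,"tz":0,"turn":0}]' >/dev/null
python3 - <<'E'
from h import *
st();go([0.577,0.2495,0.021],np.radians(112.7))
E
```

```text
t 9.65 p [0.5774 0.2514 0.101 ] rv [-6.220e-01  3.077e+00  1.000e-03] F [-0.  -0.7  0.7] w 45.5 gf 0.0
tx 1.3 ty -1.6 tz 80.0 turn 0.03 q7 1.67
```

```bash

python3 -m crank '[{"tx":1,"ty":-1,"tz":50,"turn":0},{"tx":1,"ty":-1,"tz":72,"turn":0},{"tx":1,"ty":-1,"tz":79,"turn":0},{"tx":1,"ty":-1,"tz":79.5,"turn":0}]'
python3 -m crank '[{"tx":0,"ty":0,"tz":0,"turn":0},{"tx":0,"ty":0,"tz":0,"turn":0},{"tx":0,"ty":0,"tz":0,"turn":0},{"tx":0,"ty":0,"tz":0,"turn":0},{"tx":0,"ty":0,"tz":0,"turn":0}]' 0 12
python3 -m crank '[{"tx":0,"ty":0,"tz":0,"turn":0},{"tx":0,"ty":0,"tz":-10,"turn":0},{"tx":0,"ty":0,"tz":-60,"turn":0},{"tx":0,"ty":0,"tz":-120,"turn":0},{"tx":0,"ty":0,"tz":-140,"turn":0}]'
python3 - <<'E'
from h import *
go(loc(-0.002,-0.058,0.16),np.pi/2+yc+np.radians(10))
E
```

```text
time: 10.15
position: [0.5774, 0.2504, 0.0218]
tool_rot: [-0.622, 3.076, 0.002]
ft_force: [0.7, -0.2, -0.3]
grip_width: 0.517
grip_force: 0.0
time: 10.78
position: [0.5761, 0.2495, 0.0196]
tool_rot: [-0.621, 3.079, 0.0]
ft_force: [0.1, 0.1, 2.1]
grip_width: 0.184
grip_force: 12.0
time: 11.4
position: [0.5782, 0.2499, 0.1643]
tool_rot: [-0.619, 3.073, 0.003]
ft_force: [0.9, 0.5, 0.1]
grip_width: 0.183
grip_force: 12.0
tx 136.9 ty -280.8 tz 3.1 turn 4.30 q7 1.65
```

```bash

python3 -m crank '[{"tx":27,"ty":-50,"tz":0,"turn":1.5},{"tx":50,"ty":-100,"tz":0,"turn":3},{"tx":73,"ty":-150,"tz":0,"turn":4.3},{"tx":98,"ty":-200,"tz":0,"turn":4.3},{"tx":122,"ty":-250,"tz":0,"turn":4.3}]' >/dev/null
python3 -m crank '[{"tx":1,"ty":-33,"tz":0,"turn":0},{"tx":1,"ty":-33,"tz":0,"turn":0},{"tx":1,"ty":-33,"tz":0,"turn":0}]' >/dev/null
python3 - <<'E'
from h import *
s=st();print(tol(s['position']));go(loc(-0.002,-0.058,0.026),np.pi/2+yc+np.radians(10))
E
```

```text
t 12.4 p [ 0.56   -0.0603  0.159 ] rv [ 3.700e-02 -3.141e+00 -1.000e-03] F [-0.3  0.3 -0.9] w 15.6 gf 12.0
[-0.003  -0.0564]
tx -0.8 ty -1.8 tz 133.0 turn 0.01 q7 1.80
```

```bash

python3 -m crank '[{"tx":-1,"ty":-2,"tz":50,"turn":0},{"tx":-1,"ty":-2,"tz":95,"turn":0},{"tx":-1,"ty":-2,"tz":120,"turn":0},{"tx":-1,"ty":-2,"tz":132,"turn":0},{"tx":-1,"ty":-2,"tz":132,"turn":0}]'
python3 -m crank '[{"tx":0,"ty":0,"tz":0,"turn":0},{"tx":0,"ty":0,"tz":0,"turn":0},{"tx":0,"ty":0,"tz":0,"turn":0}]' 36
python3 -m crank '[{"tx":0,"ty":0,"tz":-40,"turn":0},{"tx":0,"ty":0,"tz":-90,"turn":0},{"tx":0,"ty":30,"tz":-140,"turn":0},{"tx":0,"ty":80,"tz":-160,"turn":0},{"tx":0,"ty":130,"tz":-170,"turn":0}]' 50
python3 - <<'E'
from h import *
r=ctrl.mark_of
ctrl.get_image('top')
for n in ['bar_b','fork','snack_cup']: print(n,[(np.round(k['xyz'],4),round(k['confidence'],2)) for k in r('top',n)[:3]])
go([0.459,0.364,0.18],np.radians(116.7))
E
```

```text
time: 13.02
position: [0.5611, -0.0623, 0.0269]
tool_rot: [0.039, -3.14, -0.0]
ft_force: [-0.2, 0.8, -0.7]
grip_width: 0.181
grip_force: 12.0
time: 13.4
position: [0.5621, -0.0584, 0.0285]
tool_rot: [-0.04, 3.14, 0.01]
ft_force: [-1.7, 11.6, 4.2]
grip_width: 0.387
grip_force: 5.5
time: 14.02
position: [0.5594, 0.0676, 0.2004]
tool_rot: [-0.034, 3.137, 0.003]
ft_force: [0.6, 0.6, 1.0]
grip_width: 0.574
grip_force: 0.0
bar_b [(array([ 0.4595,  0.3649, -0.003 ]), 0.57), (array([4.689e-01, 2.409e-01, 4.000e-04]), 0.33)]
fork [(array([ 0.5584, -0.0658,  0.005 ]), 0.73), (array([ 0.5804, -0.2891,  0.1095]), 0.4)]
snack_cup [(array([0.4699, 0.2381, 0.0011]), 0.56)]
tx 91.9 ty 298.8 tz 18.3 turn -5.05 q7 1.53
```

```bash

python3 -m crank '[{"tx":18,"ty":58,"tz":0,"turn":-1},{"tx":35,"ty":115,"tz":0,"turn":-2},{"tx":54,"ty":174,"tz":0,"turn":-3},{"tx":73,"ty":232,"tz":0,"turn":-4},{"tx":92,"ty":290,"tz":10,"turn":-5}]' 50 10 >/dev/null
python3 -m crank '[{"tx":0,"ty":0,"tz":0,"turn":0},{"tx":0,"ty":0,"tz":0,"turn":0}]' >/dev/null
python3 - <<'E'
from h import *
ctrl.get_image('wrist')
st();print(ctrl.mark_of('wrist','bar_b')[:1]);go([0.459,0.364,0.022],np.radians(116.7))
E
```

```text
t 15.15 p [0.4612 0.3518 0.1875] rv [-7.09e-01  3.06e+00 -2.00e-03] F [ 0.4 -1.   0.3] w 49.8 gf 0.0
[{'xyz': [0.4612, 0.3623, -0.002], 'confidence': 0.62}]
tx -3.2 ty 12.1 tz 165.7 turn -0.13 q7 1.41
```

```bash

python3 -m crank '[{"tx":-3,"ty":12,"tz":50,"turn":-0.1},{"tx":-3,"ty":12,"tz":105,"turn":-0.1},{"tx":-3,"ty":12,"tz":150,"turn":-0.1},{"tx":-3,"ty":12,"tz":165,"turn":-0.1},{"tx":-3,"ty":12,"tz":165,"turn":-0.1}]'
python3 -m crank '[{"tx":0,"ty":0,"tz":0,"turn":0},{"tx":0,"ty":0,"tz":0,"turn":0},{"tx":0,"ty":0,"tz":0,"turn":0},{"tx":0,"ty":0,"tz":0,"turn":0},{"tx":0,"ty":0,"tz":0,"turn":0}]' 20 15
python3 -m crank '[{"tx":0,"ty":0,"tz":0,"turn":0},{"tx":0,"ty":0,"tz":-10,"turn":0},{"tx":0,"ty":0,"tz":-60,"turn":0},{"tx":0,"ty":0,"tz":-120,"turn":0},{"tx":0,"ty":0,"tz":-140,"turn":0}]'
python3 - <<'E'
from h import *
go(loc(0,-0.002,0.16),np.pi/2+yc)
E
```

```text
time: 15.82
position: [0.4581, 0.3656, 0.023]
tool_rot: [-0.725, 3.056, -0.0]
ft_force: [-0.1, 0.1, 0.6]
grip_width: 0.571
grip_force: 0.0
time: 16.45
position: [0.4576, 0.3671, 0.0236]
tool_rot: [-0.728, 3.055, 0.002]
ft_force: [-0.2, -1.1, 7.0]
grip_width: 0.344
grip_force: 15.0
time: 17.08
position: [0.4586, 0.3676, 0.167]
tool_rot: [-0.727, 3.051, 0.006]
ft_force: [-0.3, -0.0, -0.6]
grip_width: 0.345
grip_force: 15.0
tx 68.5 ty -385.2 tz 5.7 turn 7.10 q7 1.41
```

```bash

python3 -m crank '[{"tx":10,"ty":-55,"tz":0,"turn":1.7},{"tx":20,"ty":-110,"tz":0,"turn":3.4},{"tx":30,"ty":-165,"tz":0,"turn":5.1},{"tx":40,"ty":-220,"tz":0,"turn":7.1},{"tx":50,"ty":-275,"tz":0,"turn":7.1}]' >/dev/null
python3 - <<'E'
from h import *
s=st();print(tol(s['position']));go(loc(0,0.003,0.029),np.pi/2+yc)
E
```

```text
t 17.7 p [0.5365 0.0969 0.1628] rv [2.390e-01 3.132e+00 1.000e-03] F [ 0.9  0.4 -0.2] w 29.9 gf 15.0
[-0.05    0.0955]
tx -50.1 ty -92.5 tz 133.7 turn -0.01 q7 1.29
```

```bash

python3 -m crank '[{"tx":-25,"ty":-45,"tz":0,"turn":0},{"tx":-50,"ty":-86,"tz":0,"turn":0},{"tx":-50,"ty":-86,"tz":0,"turn":0},{"tx":-50,"ty":-86,"tz":0,"turn":0}]' >/dev/null
python3 - <<'E'
from h import *
s=st();print(tol(s['position']));go(loc(0,0.003,0.029),np.pi/2+yc)
E
```

```text
t 18.2 p [0.5725 0.0066 0.1623] rv [-2.380e-01 -3.132e+00 -1.000e-03] F [ 0.8  0.1 -0.1] w 30.0 gf 15.0
[-0.0008  0.0116]
tx -0.8 ty -8.7 tz 133.3 turn 0.00 q7 1.51
```

```bash

python3 -m crank '[{"tx":-1,"ty":-8,"tz":50,"turn":0},{"tx":-1,"ty":-8,"tz":95,"turn":0},{"tx":-1,"ty":-8,"tz":120,"turn":0},{"tx":-1,"ty":-8,"tz":133,"turn":0},{"tx":-1,"ty":-8,"tz":133,"turn":0}]'
python3 -m crank '[{"tx":0,"ty":0,"tz":0,"turn":0},{"tx":0,"ty":0,"tz":0,"turn":0},{"tx":0,"ty":0,"tz":0,"turn":0}]' 42
python3 -m crank '[{"tx":0,"ty":0,"tz":-40,"turn":0},{"tx":0,"ty":0,"tz":-90,"turn":0},{"tx":0,"ty":30,"tz":-140,"turn":0},{"tx":0,"ty":80,"tz":-160,"turn":0},{"tx":30,"ty":130,"tz":-170,"turn":0}]' 80
python3 - <<'E'
from h import *
r=ctrl.mark_of
ctrl.get_image('top')
for n in ['bar_b','fork','snack_cup']: print(n,[(np.round(k['xyz'],4),round(k['confidence'],2)) for k in r('top',n)[:3]])
st();go([0.4675,0.241,0.18],np.pi/2+yc)
E
```

```text
time: 18.82
position: [0.5726, -0.0008, 0.0293]
tool_rot: [-0.235, -3.132, -0.001]
ft_force: [-0.6, -0.6, 0.1]
grip_width: 0.342
grip_force: 15.0
time: 19.2
position: [0.5731, -0.0021, 0.0301]
tool_rot: [0.238, 3.132, 0.001]
ft_force: [0.4, -0.9, -0.1]
grip_width: 0.472
grip_force: 0.0
time: 19.82
position: [0.5645, 0.1318, 0.2017]
tool_rot: [0.241, 3.128, 0.002]
ft_force: [0.8, 0.8, -0.7]
grip_width: 0.898
grip_force: 0.0
bar_b [(array([ 0.5748, -0.0031,  0.003 ]), 0.82), (array([ 0.5135, -0.2837, -0.0015]), 0.41)]
fork [(array([ 0.577 , -0.2873,  0.1335]), 0.62), (array([ 0.5581, -0.0671,  0.001 ]), 0.51)]
snack_cup [(array([0.4687, 0.2417, 0.0018]), 0.62)]
t 20.02 p [0.5623 0.1323 0.1997] rv [2.320e-01 3.133e+00 1.000e-03] F [-0.4 -0.6 -0.4] w 79.8 gf 0.0
tx 109.8 ty 93.5 tz 19.7 turn 0.04 q7 1.27
```

```bash

python3 -m crank '[{"tx":40,"ty":32,"tz":0,"turn":0},{"tx":80,"ty":64,"tz":10,"turn":0},{"tx":110,"ty":93,"tz":30,"turn":0},{"tx":110,"ty":93,"tz":60,"turn":0},{"tx":110,"ty":93,"tz":60,"turn":0}]' 80 10 >/dev/null
python3 -m crank '[{"tx":0,"ty":0,"tz":0,"turn":0}]' >/dev/null
python3 - <<'E'
from h import *
s=st();go([0.4675,0.241,0.030],np.pi/2+yc)
E
```

```text
t 20.77 p [0.4693 0.2379 0.1402] rv [0.243 3.131 0.   ] F [ 0.7  0.3 -0.4] w 80.2 gf 0.0
tx 2.4 ty 2.8 tz 110.2 turn -0.03 q7 0.98
```

```bash

python3 -m crank '[{"tx":1,"ty":3,"tz":50,"turn":0},{"tx":1,"ty":3,"tz":95,"turn":0},{"tx":1,"ty":3,"tz":110,"turn":0},{"tx":1,"ty":3,"tz":110,"turn":0}]' >/dev/null
python3 -m crank '[{"tx":0,"ty":0,"tz":0,"turn":0},{"tx":0,"ty":0,"tz":0,"turn":0},{"tx":0,"ty":0,"tz":0,"turn":0},{"tx":0,"ty":0,"tz":0,"turn":0},{"tx":0,"ty":0,"tz":0,"turn":0}]' 40 12
python3 -m crank '[{"tx":0,"ty":0,"tz":0,"turn":0},{"tx":0,"ty":0,"tz":-20,"turn":0},{"tx":0,"ty":0,"tz":-70,"turn":0},{"tx":0,"ty":0,"tz":-130,"turn":0},{"tx":0,"ty":0,"tz":-145,"turn":0}]'
python3 - <<'E'
from h import *
go(loc(0,0.074,0.17),np.pi/2+yc)
E
```

```text
time: 21.9
position: [0.4677, 0.2428, 0.03]
tool_rot: [0.238, 3.132, 0.001]
ft_force: [-0.5, 0.0, 5.5]
grip_width: 0.595
grip_force: 12.2
time: 22.52
position: [0.4693, 0.2435, 0.1781]
tool_rot: [0.238, 3.128, 0.007]
ft_force: [0.2, 0.0, -1.8]
grip_width: 0.597
grip_force: 11.9
tx -138.6 ty -156.3 tz 7.9 turn 0.00 q7 0.95
```

```bash

python3 -m crank '[{"tx":-40,"ty":-45,"tz":0,"turn":0},{"tx":-80,"ty":-90,"tz":0,"turn":0},{"tx":-120,"ty":-135,"tz":0,"turn":0},{"tx":-139,"ty":-156,"tz":0,"turn":0},{"tx":-139,"ty":-156,"tz":0,"turn":0}]' >/dev/null
python3 -m crank '[{"tx":0,"ty":0,"tz":0,"turn":0}]' >/dev/null
python3 - <<'E'
from h import *
s=st();go(loc(0,0.074,0.036),np.pi/2+yc)
E
```

```text
t 23.27 p [0.5803 0.0686 0.1733] rv [-0.236 -3.131 -0.   ] F [ 0.2  0.1 -1.2] w 52.2 gf 11.9
tx -2.8 ty -0.1 tz 137.2 turn 0.02 q7 1.42
```

```bash

python3 -m crank '[{"tx":-2,"ty":0,"tz":50,"turn":0},{"tx":-2,"ty":0,"tz":95,"turn":0},{"tx":-2,"ty":0,"tz":125,"turn":0},{"tx":-2,"ty":0,"tz":137,"turn":0},{"tx":-2,"ty":0,"tz":137,"turn":0}]'
python3 -m crank '[{"tx":0,"ty":0,"tz":0,"turn":0},{"tx":0,"ty":0,"tz":0,"turn":0},{"tx":0,"ty":0,"tz":0,"turn":0}]' 64
python3 -m crank '[{"tx":0,"ty":0,"tz":-40,"turn":0},{"tx":0,"ty":0,"tz":-90,"turn":0},{"tx":0,"ty":0,"tz":-150,"turn":0},{"tx":0,"ty":0,"tz":-210,"turn":0},{"tx":30,"ty":-40,"tz":-250,"turn":0}]' 70
python3 -m crank '[{"tx":25,"ty":-30,"tz":-20,"turn":0},{"tx":25,"ty":-30,"tz":-20,"turn":0},{"tx":25,"ty":-30,"tz":-20,"turn":0}]' 70
python3 - <<'E'
from h import *
s=st();look('w4.png',['lid_edge','slide_grip','snack_cup','fork','bar_b']);go(loc(0.125,0,0.26),np.pi/2+yc)
E
```

```text
time: 23.9
position: [0.5827, 0.0682, 0.0371]
tool_rot: [-0.235, -3.132, -0.0]
ft_force: [0.7, 0.4, -0.5]
grip_width: 0.599
grip_force: 11.9
time: 24.28
position: [0.5838, 0.0672, 0.0383]
tool_rot: [0.238, 3.131, 0.001]
ft_force: [0.4, 0.5, -0.2]
grip_width: 0.725
grip_force: 0.0
time: 24.9
position: [0.5501, 0.0354, 0.2897]
tool_rot: [0.23, 3.129, 0.001]
ft_force: [-1.0, -0.1, 0.1]
grip_width: 0.803
grip_force: 0.0
time: 25.28
position: [0.5192, 0.0077, 0.3065]
tool_rot: [0.237, 3.132, 0.002]
ft_force: [-0.2, 0.3, -1.1]
grip_width: 0.807
grip_force: 0.0
t 25.27 p [0.5192 0.0077 0.3065] rv [2.370e-01 3.132e+00 2.000e-03] F [-0.2  0.3 -1.1] w 70.2 gf 0.0
lid_edge [([0.6635, -0.0218, 0.2059], 0.9)]
slide_grip [([0.5551, -0.0953, 0.0622], 0.83)]
snack_cup [([0.5844, 0.0647, 0.0084], 0.81)]
fork [([0.5604, -0.0583, 0.0078], 0.59)]
bar_b [([0.5729, -0.0006, 0.0054], 0.85), ([0.5707, -0.0062, -0.0001], 0.3)]
tx -178.6 ty -4.6 tz 45.5 turn 0.01 q7 1.36
```

View pics/w4.png

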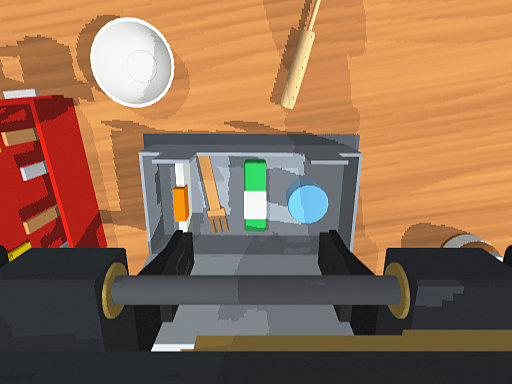

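All three snacks lie in the left compartment (fork 212,195, bar 255,195, cup 307,203), and the grip sits at local y ≈ -0.092, on the stop. Now the lid.

```bash

python3 -m crank '[{"tx":-55,"ty":-2,"tz":10,"turn":0},{"tx":-110,"ty":-3,"tz":30,"turn":0},{"tx":-165,"ty":-5,"tz":40,"turn":0},{"tx":-188,"ty":-5,"tz":40,"turn":0},{"tx":-188,"ty":-5,"tz":45,"turn":0}]' 0 10 >/dev/null
python3 -m crank '[{"tx":0,"ty":0,"tz":0,"turn":0},{"tx":0,"ty":0,"tz":0,"turn":0}]' >/dev/null
python3 - <<'E'
from h import *
s=st();print(tol(s['position']));go(loc(0.135,0,0.178),np.pi/2+yc)
E
```

```text
t 26.45 p [ 0.7035 -0.0258  0.2621] rv [2.370e-01 3.132e+00 2.000e-03] F [ 0.5 -0.3  0.8] w 8.0 gf 0.0
[ 0.1336 -0.0006]
tx -1.3 ty 0.5 tz 84.1 turn 0.01 q7 1.67
```

```bash

python3 -m crank '[{"tx":-1,"ty":0,"tz":45,"turn":0},{"tx":-1,"ty":0,"tz":84,"turn":0},{"tx":-1,"ty":0,"tz":84,"turn":0},{"tx":10,"ty":0,"tz":84,"turn":0},{"tx":25,"ty":0,"tz":84,"turn":0}]'
python3 -m crank '[{"tx":15,"ty":0,"tz":0,"turn":0},{"tx":30,"ty":0,"tz":0,"turn":0},{"tx":45,"ty":0,"tz":0,"turn":0},{"tx":60,"ty":0,"tz":0,"turn":0},{"tx":75,"ty":0,"tz":0,"turn":0}]'
python3 -m crank '[{"tx":10,"ty":0,"tz":0,"turn":0},{"tx":20,"ty":0,"tz":0,"turn":0},{"tx":20,"ty":0,"tz":-20,"turn":0},{"tx":20,"ty":0,"tz":-70,"turn":0},{"tx":50,"ty":0,"tz":-110,"turn":0}]'
python3 - <<'E'
from h import *
ctrl.get_image('top')
s=st();print(tol(s['position']),[(np.round(k['xyz'],4),round(k['confidence'],2)) for k in ctrl.mark_of('top','lid_edge')]);go([0.46,-0.20,0.36],np.pi/2+yc)
E
```

```text
time: 27.08
position: [0.68, -0.0229, 0.1803]
tool_rot: [0.238, 3.129, 0.001]
ft_force: [-0.3, -0.6, -0.7]
grip_width: 0.004
grip_force: 0.0
time: 27.7
position: [0.6056, -0.0114, 0.1802]
tool_rot: [0.238, 3.129, 0.003]
ft_force: [0.1, 0.5, -0.3]
grip_width: 0.006
grip_force: 0.1
time: 28.32
position: [0.5576, -0.0042, 0.2907]
tool_rot: [0.24, 3.129, -0.003]
ft_force: [0.2, 1.8, 0.5]
grip_width: 0.005
grip_force: 0.0
t 28.38 p [ 0.5563 -0.0049  0.2958] rv [0.241 3.125 0.005] F [ 1.1 -2.3  3.3] w 0.5 gf 0.0
[-0.0151 -0.0022] [(array([ 0.5801, -0.2926,  0.1078]), 0.39), (array([ 0.4421, -0.282 ,  0.131 ]), 0.16)]
tx 66.1 ty -207.6 tz -67.9 turn -0.00 q7 1.48
```

```bash

python3 -m crank '[{"tx":16,"ty":-50,"tz":-17,"turn":0},{"tx":32,"ty":-100,"tz":-34,"turn":0},{"tx":48,"ty":-150,"tz":-51,"turn":0},{"tx":66,"ty":-200,"tz":-68,"turn":0},{"tx":66,"ty":-208,"tz":-68,"turn":0}]' 75 10 >/dev/null
python3 -m crank '[{"tx":0,"ty":0,"tz":0,"turn":0},{"tx":0,"ty":0,"tz":0,"turn":0},{"tx":0,"ty":0,"tz":0,"turn":0},{"tx":0,"ty":0,"tz":0,"turn":0}]' >/dev/null
python3 - <<'E'
from h import *
s=st();p,d=look('w5.png',['clip1','clip1_mouth','caddy','lid_edge','lugs_left','lugs_right']);P=cloud('wrist',d)
np.save('w5.npy',P)
hsv=cv2.cvtColor(p,cv2.COLOR_RGB2HSV)
y=((abs(hsv[...,0].astype(int)-28)<6)&(hsv[...,1]>150)).astype(np.uint8)
n,l,stt,c=cv2.connectedComponentsWithStats(y)
for i in range(1,n):
    if stt[i,4]>60:
        q=P[l==i];q=q[(q[:,2]>0.08)&(q[:,2]<.25)]
        if len(q)>20:
            t=q[q[:,2]>q[:,2].max()-0.012]
            print(c[i].round(),len(q),q.mean(0).round(4),q[:,2].max().round(4),'top',cv2.minAreaRect((t[:,:2]*1000).astype(np.float32)))
E
```

```text
t 29.55 p [ 0.4596 -0.1985  0.3551] rv [-2.350e-01 -3.132e+00  1.000e-03] F [ 0.1 -0.2 -0.1] w 73.4 gf 0.0
clip1 [([0.5753, -0.2864, 0.1361], 0.89), ([0.4419, -0.2719, 0.134], 0.84)]
clip1_mouth [([0.4442, -0.2772, 0.1169], 0.57), ([0.5119, -0.2789, 0.0004], 0.3)]
caddy [([0.5104, -0.2796, -0.0004], 0.76)]
lid_edge [([0.5092, 0.0049, 0.0698], 0.69), ([0.4434, -0.2782, 0.1148], 0.16)]
lugs_left [([0.5212, 0.0894, 0.0964], 0.91), ([0.7446, -0.2496, 0.0005], 0.45)]
lugs_right [([0.4939, -0.0808, 0.0943], 0.77)]
[197. 164.] 295 [ 0.4408 -0.2608  0.1528] 0.1789 top ((444.2742919921875, -254.6756591796875), (6.6417317390441895, 26.314769744873047), 83.78689575195312)
[168. 169.] 719 [ 0.4409 -0.2917  0.1558] 0.1778 top ((441.1012268066406, -297.7664489746094), (7.769166469573975, 26.057971954345703), 85.67623138427734)
[209. 261.] 215 [ 0.5708 -0.2749  0.1314] 0.1716 top ((567.2105712890625, -265.0272216796875), (1.0753692388534546, 5.753283977508545), 1.2703492641448975)
[193. 267.] 148 [ 0.5735 -0.2954  0.1359] 0.1525 top ((573.1076049804688, -298.9925537109375), (2.597888469696045, 11.616661071777344), 87.73155212402344)
```

View pics/w5.png

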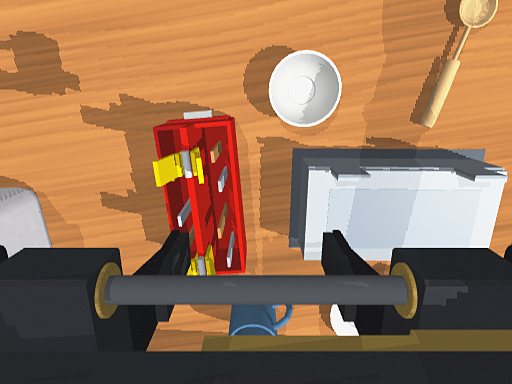

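The lid is shut (lid edge z≈0.07). The clips are at (183,165) and (203,264). I'll fit the panel direction for the yaw.

```bash
python3 - <<'E'
from h import *
P=np.load('w5.npy');p=cv2.imread('pics/w5.png');h=cv2.cvtColor(p,cv2.COLOR_BGR2HSV)
red=((h[...,0]<6)|(h[...,0]>174))&(h[...,1]>150)
m=red&(P[...,2]>0.126)&(P[...,2]<0.134);q=P[m]
print(len(q),q[:,2].mean(),cv2.minAreaRect((q[:,:2]*1000).astype(np.float32)))
f=np.polyfit(q[:,0],q[:,1],1);print(f,np.degrees(np.arctan(f[0])),'y at .4427,.575',np.polyval(f,[.4427,.575]))
m=red&(P[...,2]>0.070)&(P[...,2]<0.084);q=P[m];print(cv2.minAreaRect((q[:,:2]*1000).astype(np.float32)))
# lid lugs
v,u=np.mgrid[:384,:512]
for a,b in [(320,375),(440,505)]:
    q=P[(u>a)&(u<b)&(v>140)&(v<200)&(P[...,2]>0.100)&(P[...,2]<0.118)];print(len(q),q.mean(0).round(4),q[q[:,2]>.109].mean(0).round(4),q[:,2].max())
go([0.4427,-0.2765,0.25],np.radians(90-5.3))
E
```

```text
701 0.12914796289740346 ((490.11029052734375, -279.7571716308594), (8.30739688873291, 176.88800048828125), 85.77313995361328)
[-0.07385124 -0.24327605] -4.223696747014511 y at .4427,.575 [-0.27596999 -0.28574051]
((511.44281005859375, -281.307373046875), (100.23782348632812, 220.00833129882812), 85.79531860351562)
272 [ 0.4934 -0.0813  0.1098] [ 0.4942 -0.0808  0.1115] 0.11330553348177663
281 [0.5199 0.0839 0.1095] [0.5207 0.0851 0.1114] 0.11383755775691273
tx 4.8 ty -78.8 tz 105.4 turn -0.68 q7 1.68
```

```bash

python3 -m crank '[{"tx":3,"ty":-40,"tz":30,"turn":-0.5},{"tx":5,"ty":-78,"tz":60,"turn":-0.9},{"tx":5,"ty":-78,"tz":105,"turn":-0.9},{"tx":5,"ty":-78,"tz":105,"turn":-0.9},{"tx":5,"ty":-78,"tz":105,"turn":-0.9}]' 75 10 >/dev/null
python3 -m crank '[{"tx":0,"ty":0,"tz":0,"turn":0}]' >/dev/null
python3 - <<'E'
from h import *
s=st();go([0.4427,-0.2760,0.1625],np.radians(85.8))
E
```

```text
t 30.65 p [ 0.4439 -0.2756  0.2522] rv [ 0.112  3.137 -0.   ] F [ 0.   1.2 -0.2] w 75.1 gf 0.0
tx 1.4 ty -0.4 tz 89.7 turn 0.02 q7 2.06
```

```bash

python3 -m crank '[{"tx":1,"ty":0,"tz":45,"turn":0},{"tx":1,"ty":0,"tz":80,"turn":0},{"tx":1,"ty":0,"tz":89.5,"turn":0},{"tx":1,"ty":0,"tz":89.5,"turn":0},{"tx":1,"ty":0,"tz":89.5,"turn":0}]'
python3 -m crank '[{"tx":0,"ty":0,"tz":0,"turn":0},{"tx":0,"ty":0,"tz":0,"turn":0},{"tx":0,"ty":0,"tz":0,"turn":0},{"tx":0,"ty":0,"tz":0,"turn":0},{"tx":0,"ty":0,"tz":0,"turn":0}]' 20 45
python3 -m crank '[{"tx":0,"ty":0,"tz":0,"turn":0},{"tx":0,"ty":0,"tz":0,"turn":0},{"tx":0,"ty":0,"tz":0,"turn":0}]'
```

```text
time: 31.28
position: [0.4428, -0.2761, 0.1626]
tool_rot: [0.114, 3.137, -0.001]
ft_force: [-0.4, -0.4, 0.2]
grip_width: 0.863
grip_force: 0.0
time: 31.9
position: [0.4428, -0.2771, 0.1635]
tool_rot: [0.115, 3.137, -0.002]
ft_force: [-4.8, 3.6, 21.9]
grip_width: 0.384
grip_force: 15.8
time: 32.28
position: [0.4431, -0.2757, 0.1639]
tool_rot: [0.114, 3.137, 0.003]
ft_force: [-4.4, 4.0, 22.3]
grip_width: 0.341
grip_force: 45.0
```

```bash

python3 -m crank '[{"tx":0,"ty":0,"tz":-10,"turn":0},{"tx":0,"ty":0,"tz":-30,"turn":0},{"tx":0,"ty":0,"tz":-70,"turn":0},{"tx":0,"ty":0,"tz":-90,"turn":0},{"tx":0,"ty":0,"tz":-90,"turn":0}]'
python3 -m crank '[{"tx":0,"ty":0,"tz":0,"turn":0}]' >/dev/null
python3 - <<'E'
from h import *
snap('wrist','w6.png');snap('scene','s6.png');p=cv2.imread('pics/s6.png')
cv2.imwrite('pics/c6.png',np.hstack([cv2.resize(p[150:330,60:240],(400,400)),cv2.imread('pics/w6.png')[:,100:420]]) if 0 else np.hstack([cv2.resize(p[120:320,60:260],(384,384)),cv2.imread('pics/w6.png')[:,80:460]]))
go(loc(-.066,-.085,0.26),yc); go(loc(-.066,.085,0.26),yc)
E
```

```text
time: 32.9
position: [0.4423, -0.276, 0.252]
tool_rot: [0.114, 3.137, 0.0]
ft_force: [-0.3, 0.8, -0.9]
grip_width: 0.34
grip_force: 45.0
tx -38.0 ty 199.5 tz -10.3 turn -17.10 q7 2.06
tx -51.4 ty 369.0 tz -10.3 turn -17.10 q7 2.06
```

View pics/c6.png

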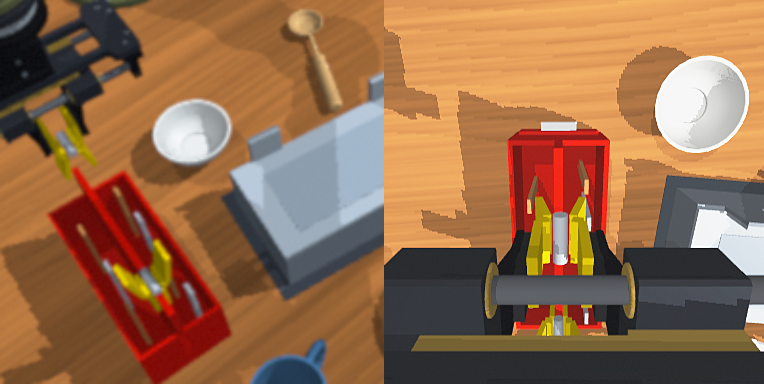

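```bash

python3 -m crank '[{"tx":-8,"ty":40,"tz":-2,"turn":2},{"tx":-16,"ty":80,"tz":-4,"turn":4},{"tx":-24,"ty":120,"tz":-6,"turn":6},{"tx":-32,"ty":160,"tz":-8,"turn":8},{"tx":-38,"ty":199,"tz":-10,"turn":10}]'
python3 -m crank '[{"tx":0,"ty":0,"tz":0,"turn":2},{"tx":0,"ty":0,"tz":0,"turn":4},{"tx":0,"ty":0,"tz":0,"turn":6},{"tx":0,"ty":0,"tz":0,"turn":8},{"tx":0,"ty":0,"tz":0,"turn":8.9}]'
python3 -m crank '[{"tx":0,"ty":0,"tz":0,"turn":0},{"tx":0,"ty":0,"tz":0,"turn":0}]' >/dev/null
python3 - <<'E'
from h import *
s=st();p,d=look('w7.png',['lugs_right','lugs_left','lid_edge']);P=cloud('wrist',d);np.save('w7.npy',P)
go(loc(-.066,-.085,0.146),yc)
E
```

```text
time: 33.75
position: [0.4938, -0.0782, 0.26]
tool_rot: [-1.438, -2.792, 0.001]
ft_force: [0.4, -0.3, -0.9]
grip_width: 0.339
grip_force: 45.0
time: 34.38
position: [0.4934, -0.0799, 0.2597]
tool_rot: [-2.386, -2.042, 0.003]
ft_force: [-0.7, 0.7, -0.4]
grip_width: 0.34
grip_force: 45.0
t 34.62 p [ 0.4937 -0.0799  0.2604] rv [-2.382e+00 -2.048e+00  2.000e-03] F [-0.1 -0.4 -0.5] w 29.3 gf 45.0
lugs_right []
lugs_left []
lid_edge []
tx 0.7 ty -0.7 tz 114.8 turn 0.01 q7 -0.07
```

View pics/w7.png

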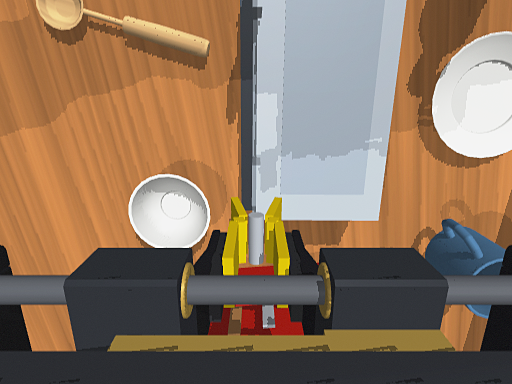

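The left lug pair shows at (257,12), in line with the clip's pivot at column 256, so the clip is aligned. Descending.

```bash

python3 -m crank '[{"tx":0.5,"ty":-0.5,"tz":40,"turn":0},{"tx":0.5,"ty":-0.5,"tz":65,"turn":0},{"tx":0.5,"ty":-0.5,"tz":75,"turn":0},{"tx":0.5,"ty":-0.5,"tz":85,"turn":0},{"tx":0.5,"ty":-0.5,"tz":95,"turn":0}]'
python3 -m crank '[{"tx":0,"ty":0,"tz":9,"turn":0},{"tx":0,"ty":0,"tz":14,"turn":0},{"tx":0,"ty":0,"tz":17,"turn":0},{"tx":0,"ty":0,"tz":18,"turn":0},{"tx":0,"ty":0,"tz":18,"turn":0}]'
python3 - <<'E'
from h import *
s=st();print(tol(s['position']))
E
```

```text
time: 35.45
position: [0.4942, -0.0793, 0.1661]
tool_rot: [2.382, 2.047, 0.002]
ft_force: [-0.7, 0.2, -1.0]
grip_width: 0.337
grip_force: 45.0
time: 36.08
position: [0.4937, -0.0793, 0.1481]
tool_rot: [2.383, 2.047, 0.001]
ft_force: [0.3, 0.0, 0.4]
grip_width: 0.338
grip_force: 45.0
t 36.08 p [ 0.4937 -0.0793  0.1481] rv [2.383e+00 2.047e+00 1.000e-03] F [0.3 0.  0.4] w 29.4 gf 45.0
[-0.0656 -0.0852]
```

```bash

python3 -m crank '[{"tx":0,"ty":0,"tz":1,"turn":0},{"tx":0,"ty":0,"tz":2,"turn":0},{"tx":0,"ty":0,"tz":2,"turn":0}]' | grep -E "pos|ft"
python3 -m crank '[{"tx":0,"ty":0,"tz":0.7,"turn":0},{"tx":0,"ty":0,"tz":1.3,"turn":0},{"tx":0,"ty":0,"tz":1.3,"turn":0}]' | grep -E "pos|ft"
```

```text
position: [0.4938, -0.0793, 0.1462]
ft_force: [-0.5, 0.1, 1.9]
position: [0.4939, -0.0793, 0.146]
ft_force: [-4.6, 0.3, 12.2]
```

```bash

python3 -m crank '[{"tx":0,"ty":0,"tz":0,"turn":0},{"tx":0,"ty":0,"tz":0,"turn":0},{"tx":0,"ty":0,"tz":0,"turn":0},{"tx":0,"ty":0,"tz":0,"turn":0},{"tx":0,"ty":0,"tz":0,"turn":0}]' 70 20
python3 -m crank '[{"tx":0,"ty":0,"tz":-10,"turn":0},{"tx":0,"ty":0,"tz":-40,"turn":0},{"tx":0,"ty":0,"tz":-90,"turn":0},{"tx":0,"ty":0,"tz":-140,"turn":0},{"tx":0,"ty":0,"tz":-180,"turn":0}]'
python3 - <<'E'
from h import *
snap('scene','s8.png');print([(np.round(k['xyz'],4),round(k['confidence'],2)) for n in('clip1','clip1_mouth') for k in ctrl.mark_of('scene',n)])
p=cv2.imread('pics/s8.png');cv2.imwrite('pics/c8.png',cv2.resize(p[130:330,60:330],(800,592)))
go([0.575,-0.2858,0.30],np.radians(85.8))
E
```

```text
time: 37.45
position: [0.4935, -0.0793, 0.1446]
tool_rot: [-2.383, -2.047, 0.0]
ft_force: [0.2, -0.2, -0.1]
grip_width: 0.774
grip_force: 0.0
time: 38.08
position: [0.4938, -0.0797, 0.3275]
tool_rot: [2.383, 2.046, 0.004]
ft_force: [0.9, 0.6, -0.2]
grip_width: 0.803
grip_force: 0.0
[(array([ 0.5768, -0.2892,  0.1356]), 0.85), (array([ 0.4935, -0.0753,  0.1177]), 0.58), (array([ 0.4951, -0.0794,  0.0972]), 0.76)]
tx -191.7 ty 110.4 tz 27.3 turn 17.10 q7 -0.10
```

View pics/c8.png

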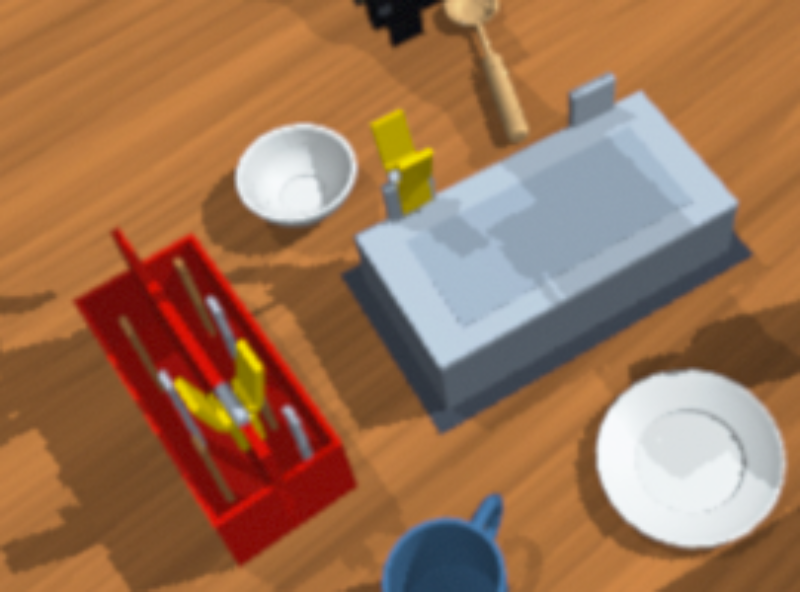

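The clip sits upright on the right pair. Next, a view of the second clip.

```bash

python3 -m crank '[{"tx":-40,"ty":3,"tz":0,"turn":2},{"tx":-80,"ty":6,"tz":0,"turn":4},{"tx":-120,"ty":9,"tz":0,"turn":6},{"tx":-160,"ty":12,"tz":0,"turn":8},{"tx":-200,"ty":15,"tz":0,"turn":10}]' 75
python3 -m crank '[{"tx":0,"ty":0,"tz":0,"turn":2},{"tx":0,"ty":0,"tz":0,"turn":4},{"tx":0,"ty":0,"tz":0,"turn":6},{"tx":0,"ty":0,"tz":0,"turn":7.1},{"tx":0,"ty":0,"tz":0,"turn":7.1}]' >/dev/null
python3 -m crank '[{"tx":0,"ty":0,"tz":0,"turn":0},{"tx":0,"ty":0,"tz":0,"turn":0}]' >/dev/null
python3 - <<'E'
from h import *
s=st();p,d=look('w9.png',['clip1','clip1_mouth']);P=cloud('wrist',d)
hsv=cv2.cvtColor(p,cv2.COLOR_RGB2HSV)
y=((abs(hsv[...,0].astype(int)-28)<6)&(hsv[...,1]>150)).astype(np.uint8)
n,l,stt,c=cv2.connectedComponentsWithStats(y)
for i in range(1,n):
    if stt[i,4]>60:
        q=P[l==i];q=q[(q[:,2]>0.08)&(q[:,2]<.25)]
        if len(q)>20:
            t=q[q[:,2]>q[:,2].max()-0.012]
            print(c[i].round(),len(q),q.mean(0).round(4),q[:,2].max().round(4),'top',cv2.minAreaRect((t[:,:2]*1000).astype(np.float32)))
go([0.575,-0.2858,0.1625],np.radians(85.8))
E
```

```text
time: 38.85
position: [0.4774, -0.2802, 0.3237]
tool_rot: [-3.026, -0.839, 0.001]
ft_force: [0.1, 0.2, 0.5]
grip_width: 0.859
grip_force: 0.0
t 39.73 p [ 0.4781 -0.2792  0.3244] rv [-3.139  0.113  0.   ] F [ 0.5 -0.4  0.4] w 74.9 gf 0.0
clip1 [([0.4893, -0.0746, 0.1185], 0.69), ([0.5762, -0.2879, 0.1334], 0.61)]
clip1_mouth [([0.4982, -0.0799, 0.0999], 0.7)]
[238.  73.] 729 [ 0.5795 -0.2708  0.1566] 0.178 top ((579.9556274414062, -265.1432800292969), (7.224044322967529, 25.723791122436523), 86.74007415771484)
[273.  73.] 723 [ 0.5773 -0.3017  0.1568] 0.1777 top ((576.8409423828125, -307.14154052734375), (7.607187271118164, 25.658992767333984), 85.17320251464844)
[ 72. 160.] 448 [ 0.5083 -0.0866  0.1312] 0.1621 top ((516.0208740234375, -83.17277526855469), (26.037710189819336, 6.644227027893066), 74.86483764648438)
[ 66. 190.] 864 [ 0.4791 -0.0779  0.1399] 0.163 top ((473.5611572265625, -76.26294708251953), (26.556657791137695, 8.114787101745605), 80.07589721679688)
tx 97.0 ty -0.5 tz 162.1 turn 0.01 q7 -1.03
```

```bash

python3 -m crank '[{"tx":50,"ty":0,"tz":20,"turn":0},{"tx":100,"ty":0,"tz":40,"turn":0},{"tx":100,"ty":0,"tz":72,"turn":0},{"tx":100,"ty":0,"tz":72,"turn":0},{"tx":100,"ty":0,"tz":72,"turn":0}]' 75 >/dev/null
python3 -m crank '[{"tx":0,"ty":0,"tz":0,"turn":0}]' >/dev/null
python3 - <<'E'
from h import *
s=st();go([0.578,-0.286,0.1625],np.radians(85.8))
E
```

```text
t 40.62 p [ 0.5782 -0.2872  0.2548] rv [ 3.139 -0.115  0.005] F [-0.9 -1.  -0.1] w 75.1 gf 0.0
tx -0.5 ty -1.1 tz 92.3 turn -0.00 q7 -0.91
```

```bash

python3 -m crank '[{"tx":0,"ty":-1,"tz":45,"turn":0},{"tx":0,"ty":-1,"tz":80,"turn":0},{"tx":0,"ty":-1,"tz":91,"turn":0},{"tx":0,"ty":-1,"tz":91,"turn":0},{"tx":0,"ty":-1,"tz":91,"turn":0}]'
python3 -m crank '[{"tx":0,"ty":0,"tz":0,"turn":0},{"tx":0,"ty":0,"tz":0,"turn":0},{"tx":0,"ty":0,"tz":0,"turn":0},{"tx":0,"ty":0,"tz":0,"turn":0},{"tx":0,"ty":0,"tz":0,"turn":0}]' 20 45
python3 -m crank '[{"tx":0,"ty":0,"tz":0,"turn":0},{"tx":0,"ty":0,"tz":0,"turn":0},{"tx":0,"ty":0,"tz":0,"turn":0}]'
```

```text
time: 41.25
position: [0.5789, -0.2863, 0.1637]
tool_rot: [3.139, -0.115, 0.005]
ft_force: [-0.6, 0.0, -0.3]
grip_width: 0.865
grip_force: 0.0
time: 41.88
position: [0.579, -0.2863, 0.1646]
tool_rot: [3.139, -0.115, 0.005]
ft_force: [-3.4, 3.3, 18.0]
grip_width: 0.384
grip_force: 13.7
time: 42.25
position: [0.5795, -0.2865, 0.1653]
tool_rot: [3.139, -0.115, 0.007]
ft_force: [-2.1, 1.0, 15.4]
grip_width: 0.333
grip_force: 45.0
```

```bash

python3 -m crank '[{"tx":0,"ty":0,"tz":-10,"turn":0},{"tx":0,"ty":0,"tz":-30,"turn":0},{"tx":0,"ty":0,"tz":-70,"turn":0},{"tx":0,"ty":0,"tz":-110,"turn":0},{"tx":0,"ty":0,"tz":-135,"turn":0}]'
python3 - <<'E'
from h import *
go(loc(-.066,.085,0.30),yc)
E
```

```text
time: 42.88
position: [0.5782, -0.2862, 0.2996]
tool_rot: [3.138, -0.115, 0.003]
ft_force: [-0.1, 0.2, -0.3]
grip_width: 0.335
grip_force: 45.0
tx -86.4 ty -369.9 tz -1.0 turn -17.10 q7 -0.93
```

```bash

python3 -m crank '[{"tx":-10,"ty":-40,"tz":0,"turn":-2},{"tx":-20,"ty":-80,"tz":0,"turn":-4},{"tx":-30,"ty":-125,"tz":0,"turn":-6},{"tx":-40,"ty":-170,"tz":0,"turn":-8},{"tx":-50,"ty":-210,"tz":0,"turn":-10}]' | grep pos
python3 - <<'E'
from h import *
go(loc(-.066,.085,0.30),yc)
E
```

```text
position: [0.5431, -0.071, 0.2973]
tx 98.8 ty -128.1 tz -2.6 turn -7.03 q7 -0.60
```

```bash

python3 -m crank '[{"tx":25,"ty":-32,"tz":0,"turn":-2},{"tx":50,"ty":-64,"tz":0,"turn":-4},{"tx":75,"ty":-96,"tz":0,"turn":-6},{"tx":98,"ty":-126,"tz":0,"turn":-7.1},{"tx":98,"ty":-126,"tz":0,"turn":-7.1}]' | grep pos
python3 -m crank '[{"tx":0,"ty":0,"tz":0,"turn":0},{"tx":0,"ty":0,"tz":0,"turn":0}]' >/dev/null
python3 - <<'E'
from h import *
s=st();go(loc(-.066,.085,0.1465),yc)
snap('top','t10.png');print([(np.round(k['xyz'],4),round(k['confidence'],2)) for n in('lugs_left','lugs_right') for k in ctrl.mark_of('top',n)[:1]])
snap('scene','s10.png');print([(np.round(k['xyz'],4),round(k['confidence'],2)) for n in('lugs_left','clip1_mouth') for k in ctrl.mark_of('scene',n)[:2]])
E
```

```text
position: [0.5208, 0.0898, 0.2966]
t 44.38 p [0.5217 0.084  0.2968] rv [ 2.386  2.043 -0.   ] F [ 1.2 -0.4 -0.8] w 29.3 gf 45.0
tx 4.6 ty -3.3 tz 150.3 turn -0.03 q7 -0.34
[(array([0.5207, 0.089 , 0.0958]), 0.91), (array([ 0.4943, -0.0774,  0.0932]), 0.61)]
[(array([0.5183, 0.0904, 0.0946]), 0.69), (array([ 0.4962, -0.0786,  0.0955]), 0.98)]
```

```bash

python3 -m crank '[{"tx":4.6,"ty":-2.5,"tz":45,"turn":0},{"tx":4.6,"ty":-2.5,"tz":80,"turn":0},{"tx":4.6,"ty":-2.5,"tz":100,"turn":0},{"tx":4.6,"ty":-2.5,"tz":105,"turn":0},{"tx":4.6,"ty":-2.5,"tz":105,"turn":0}]' | grep pos
python3 - <<'E'
from h import *
s=st();print(tol(s['position']));go(loc(-.066,.085,0.1465),yc)
E
```

```text
position: [0.5199, 0.0905, 0.192]
t 45.3 p [0.5199 0.0905 0.192 ] rv [2.383e+00 2.046e+00 1.000e-03] F [0.5 0.3 0. ] w 29.7 gf 45.0
[-0.0654  0.0866]
tx -1.6 ty -0.6 tz 45.5 turn 0.00 q7 -0.30
```

```bash

python3 -m crank '[{"tx":-1.5,"ty":-0.5,"tz":12,"turn":0},{"tx":-1.5,"ty":-0.5,"tz":24,"turn":0},{"tx":-1.5,"ty":-0.5,"tz":34,"turn":0},{"tx":-1.5,"ty":-0.5,"tz":41,"turn":0},{"tx":-1.5,"ty":-0.5,"tz":43,"turn":0}]' | grep -E "pos|ft"
python3 -m crank '[{"tx":0,"ty":0,"tz":0,"turn":0},{"tx":0,"ty":0,"tz":1,"turn":0},{"tx":0,"ty":0,"tz":1,"turn":0}]' | grep -E "pos|ft"
python3 -m crank '[{"tx":0,"ty":0,"tz":0,"turn":0},{"tx":0,"ty":0,"tz":1,"turn":0},{"tx":0,"ty":0,"tz":1,"turn":0}]' | grep -E "pos|ft"
```

```text
position: [0.5193, 0.089, 0.1484]
ft_force: [1.4, -0.6, 0.8]
position: [0.5194, 0.0891, 0.148]
ft_force: [2.3, 0.4, -0.6]
position: [0.5194, 0.0891, 0.1474]
ft_force: [1.6, -0.9, 5.6]
```

```bash

python3 -m crank '[{"tx":0,"ty":0,"tz":0.7,"turn":0},{"tx":0,"ty":0,"tz":0.7,"turn":0}]' | grep -E "pos|ft"
python3 -m crank '[{"tx":0,"ty":0,"tz":0,"turn":0},{"tx":0,"ty":0,"tz":0,"turn":0},{"tx":0,"ty":0,"tz":0,"turn":0},{"tx":0,"ty":0,"tz":0,"turn":0},{"tx":0,"ty":0,"tz":0,"turn":0}]' 70 20 | grep -E "width|ft"
python3 -m crank '[{"tx":0,"ty":0,"tz":-10,"turn":0},{"tx":0,"ty":0,"tz":-40,"turn":0},{"tx":0,"ty":0,"tz":-90,"turn":0},{"tx":0,"ty":0,"tz":-140,"turn":0},{"tx":0,"ty":0,"tz":-180,"turn":0}]' | grep -E "pos"
python3 -m crank '[{"tx":-50,"ty":-20,"tz":0,"turn":0},{"tx":-100,"ty":-20,"tz":0,"turn":0},{"tx":-100,"ty":-20,"tz":0,"turn":0},{"tx":-100,"ty":-20,"tz":0,"turn":0}]' | grep -E "pos"
python3 - <<'E'
from h import *
st();look('w11.png',['clip1','clip1_mouth','lid_edge'])
look('s11.png',['clip1_mouth','clip1','bar_b','fork','snack_cup'],'scene')
look('t11.png',['clip1_mouth','clip1','fork','snack_cup','bar_b'],'top')
a=cv2.resize(cv2.imread('pics/s11.png')[120:320,150:370],(400,364));b=cv2.resize(cv2.imread('pics/w11.png'),(400,300));c=np.zeros((364,400,3),np.uint8);c[:300]=b
cv2.imwrite('pics/c11.png',np.hstack([a,c]))
E
```

```text
position: [0.5195, 0.0891, 0.1473]
ft_force: [-0.7, -1.2, 9.4]
ft_force: [0.9, -0.3, 0.3]
grip_width: 0.773
position: [0.5191, 0.0889, 0.3289]
position: [0.4841, -0.0064, 0.3265]
t 48.67 p [ 0.4841 -0.0064  0.3265] rv [-2.383e+00 -2.046e+00 -2.000e-03] F [-0.1  0.1  0.5] w 70.0 gf 0.0
clip1 [([0.5173, 0.085, 0.1184], 0.9), ([0.491, -0.0737, 0.122], 0.76)]
clip1_mouth [([0.4956, -0.0769, 0.0984], 0.91)]
lid_edge [([0.5056, 0.0059, 0.0693], 0.63)]
clip1_mouth [([0.4947, -0.0788, 0.0967], 0.81)]
clip1 [([0.5226, 0.0846, 0.1176], 0.7), ([0.4942, -0.0772, 0.117], 0.58), ([0.4944, -0.0797, 0.0991], 0.58)]
bar_b []
fork []
snack_cup [([0.573, -0.0059, 0.0018], 0.2)]
clip1_mouth [([0.7415, -0.2467, -0.0048], 0.24)]
clip1 [([0.5151, 0.0862, 0.1171], 0.54)]
fork []
snack_cup []
bar_b [([0.5207, 0.0869, 0.1165], 0.44)]
```

View pics/c11.png

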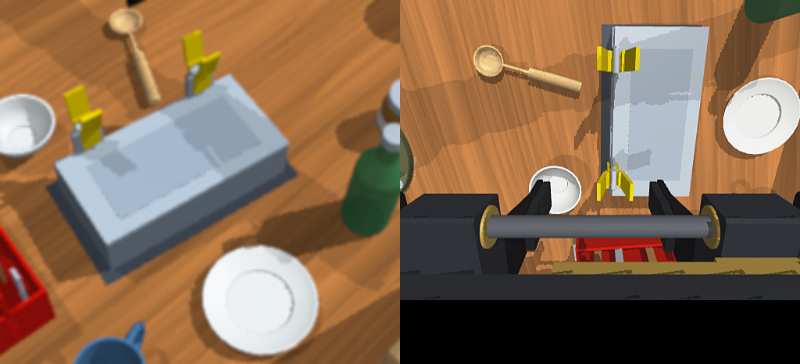

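Both clips stand upright on their lug pairs (left image (85,125) and (200,70)), the lid is shut and the robot is clear.

```bash
python3 -c "
from bench import ctrl
print(ctrl.close_job())"
```

```text
the job is handed in; nothing more can be done
None
```

The job is handed in (result not shown to me): the divider is at its end stop, the green carton, fork and cup are in the larger compartment, the lid is shut, and the last pictures show a clip upright on each pair of lugs.

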